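# Hang the parts basket under the inspection lamp

### The job

Lift the blue parts basket off the double hook of the open stand, carry it level, and hang it by its handle on the double hook under the lamp hood, so that the bar lies on both prongs behind their upturned tips. Feel for the hook and lower the basket onto it gently, without dropping it or pressing hard, and leave the basket hanging still. Leave the regulators and the oil jar where they stand.

Things in the scene. Friction and masses are not known exactly. Their poses are not given: they have to be found in the camera images.
- basket: blue parts basket, 245 to 490 g: open box 80 (x) x 130 (y) x 55 mm tall, grey knobs fixed inside, and a rigid upright steel handle arch of 10 mm round bar in its y-z plane: uprights at y = -67 and +67 mm, level top bar along y, centre line 150 mm above the underside. Origin: centre of the underside, z up. At the start it hangs by the bar on the open stand
- basket_bar (a point): middle of the handle's level top bar (10 mm round, 124 mm free length along the basket's y), on its centre line; axes as the basket's. The hook's prongs pass under the bar, leaving 64 mm between them to pinch it; it can start up to 10 mm off the middle of the prongs
- open_stand: fixed stand, grey foot 100 x 160 x 12 mm, 20 mm square post 207 mm tall; origin on the table at the post's centre. Double hook pointing to the stand's -x (towards the other stand): two 8 mm round prongs at y = -36 and +36 mm, centre lines level at z = 205 mm from x = -20 to -100 mm, then tips turning up 26 mm, ending at x = -105 mm. No hood
- lamp_stand: fixed stand, blue foot and origin as the open stand's, post up to the lamp hood. Double hook of the same shape (prongs at y = -36 and +36 mm, x = -20 to -100 mm, tips 26 mm up), but clamped by a red block at a height that differs: prong centre lines at z = 190 to 225 mm, not measured, to be felt or seen. A hung bar's centre line is 9 mm higher, its middle at x = -91 to -50 mm
- hood_edge (a point): middle of the lower front edge of the white lamp hood, 70 mm in front (-x) of the lamp stand's post centre and 361 mm above the table; axes as the stand's. The hood is a level slab 240 mm wide (y), reaching 150 mm back (+x) and 29 mm up from here. It overhangs the hook: an upright gripper does not fit under it, the tool must lean back to the stand's -x side
- regulator_a: standing pneumatic regulator, a bystander: white 42 x 42 x 50 mm block with a grey 38 mm knob on top, 98 mm tall; origin at the centre of its underside
- regulator_b: standing pneumatic regulator, a bystander: white 42 x 42 x 50 mm block with a grey 38 mm knob on top, 98 mm tall; origin at the centre of its underside
- oil_jar: small closed amber glass jar with black cap, a bystander, 52 mm across, 75 mm tall; origin at the centre of its underside
Things that resemble listed ones, but are neither listed nor needed, are in the scene too. There is more than one size of the basket; the job needs the smallest.

How it is judged:
On the way:
1. the basket has been lifted off the open stand's hook and carried clear of it (contact force between basket and open_stand below 0.05 N and horizontal distance between basket_bar and open_stand above 0.12 m and height (world z) of basket_bar above 0.2 m), for 0.1 s.
At the end, for the whole second after the job is handed in: the basket hangs at rest (under 0.05 m/s, 0.4 rad/s) on the lamp stand's hook with over 1.2 N: bar middle 45 to 96 mm before the post, within 25 mm of the stand's middle plane, 192 to 240 mm up; bar parallel to the stand's y and basket upright within 0.15 rad (x of basket_bar in the frame of lamp_stand between -0.096 and -0.045 m and y of basket_bar in the frame of lamp_stand between -0.025 and 0.025 m and z of basket_bar in the frame of lamp_stand between 0.192 and 0.24 m and contact force between basket and lamp_stand above 1.2 N and angle between the y axis of basket and the y axis of lamp_stand, either way round below 0.15 rad and angle between basket's own z axis and vertical below 0.15 rad and linear speed of basket below 0.05 m/s and angular speed of basket below 0.4 rad/s); the robot touches nothing.
It fails at once if the basket is dropped (falls faster than 0.45 m/s with no finger on it) (contact force between the fingers and basket below 0.02 N and linear speed of basket above 0.45 m/s).
It fails at once if the basket is pressed hard on the lamp stand or its hook (over 40 N) (contact force between basket and lamp_stand above 40 N).
It fails at once if the basket is tipped more than 0.5 rad (angle between basket's own z axis and vertical above 0.5 rad).
It fails at once if a regulator or the oil jar is moved more than 20 mm (distance of any of regulator_a, regulator_b, oil_jar from where it was at the start of the episode above 0.02 m).
It also fails if it takes over 64 s, if anything falls off the work surface, if the arm or the gripper's body presses on something with over 40 N, if the wrist force passes 120 N, or if a joint passes its speed limit or range.

### The arm

A 7-joint arm with a two-finger parallel gripper is mounted at the origin on the work surface. World frame = base frame: x ahead of the robot, y to its left, z up, the work surface at z = 0. Lengths are in m, angles in rad, forces in N, time in s.
With the tool pointing down it reaches from about 0.425 to 0.925 m from the base axis. Payload 6.8 kg.
Tool frame: the origin (TCP) lies midway between the tips of the shut fingers; the grasp point (between the pads) lies 19 mm behind it (r.grip_depth is the distance from the TCP to the grasp point, in m); z points along the fingers, y is the line along which they close (so a half turn about z gives the same grasp; the last joint's range is limited). The gripper opens to 85 mm and grips with 20 to 120 N. Pads are 22 mm wide; open, the fingers measure 114 mm over their backs; the gripper's body (76 mm by 85 mm) begins 54 mm behind the grasp point. The pads swing forward as they close: fully open they stand 13 mm farther back than shut.
Start: joints at [-1.301, 0.477, 0.022, 1.555, -0.011, 1.109, -0.083], TCP at [0.249, 0.627, 0.231] pointing down, gripper open.
Joint ranges: [-2.96, 2.96], [-0.34, 2.1], [-1.41, 1.46], [0.24, 2.44], [-1.37, 4.51], [0.17, 1.92], [-2.96, 2.96]. Speed limits (rad/s): [2.39, 2.39, 3.14, 3.14, 3.14, 3.14, 3.14].

### API

Orientations are given as a rotation vector (axis times angle).
In Python, from bench import telemetry, grab_frame, calibration, order, silhouettes, r gives the robot as it stands.
- The arm moves only by the tool apply_moves, never from a script. Its argument "moves" is a list of rows, each a list of 7 numbers: the turn, a rotation vector about the tool's x, y, z scaled (see below), then the shift along the tool's x, y, z scaled (see below), then the opening, from -1 (shut) to 1 (fully open). A call has exactly 8 rows; each row shifts and turns the commanded pose from where the row before left it, along the tool's axes as they then stand; what a row does not reach is not made up. The controller multiplies each number of a shift by 1000 mm and each number of a turn by 6 degrees. A row lasts 1/12 s, in which the tool goes at most 41.7 mm and 7.16 degrees, less where a joint would pass 70% of its speed; a pose out of reach is approached as far as the arm can. A call with a number of a shift or a turn outside -1 to 1 is refused whole. A call with a gripper value outside its range is refused whole. The fingers move at their own pace and stop on an object; "grip_force" is the grip in N (left out, the last holds). Time passes only in rows, so rows that do not move let the fingers close, or fill a call up. It gives the time, the measured TCP pose, the force, the opening and the grip force at its end, in the units of the state.
- telemetry.get_obs(): the state, without advancing time (a new reading comes with each control period).
- grab_frame(name): name is "scene" or "top" or "wrist"; returns the picture (384x512x3 uint8, blue, green, red); there is no depth.
- calibration(name): a dict with "fx", "fy", "cx", "cy" (pixels), "world_from_camera" (4x4, takes a point from camera to world coordinates); the wrist camera has in their place "mount" (4x4, takes a point from camera to tool coordinates, whose origin is the TCP and whose axes are the flange's). Camera axes: x right, y down, z forward; pixel columns grow to the right and rows downward; lengths in m; the calibration is good to about 2 mm. The wrist camera is an equidistant fisheye: a pixel r from the principal point sees the ray r / f radians off the axis. A picture is of the moment at which its call begins: read the wrist's pose just before it. calibration takes no time and is no camera call.
- order.hand_in(): hands the job in; it is judged then, once.
Trained networks look in the newest picture that a camera, given by its name, has taken for a name from the list of things; names that differ only in an ending like _2 or _b are one class to them, and where a whole thing is asked for, a point or a joint stands for the part that bears it (a point fixed in the world has none). Each returns a list of dicts, best first, with "p" (0 to 1); they miss things now and then, are a little off and sometimes report something else, mostly with a low value. They report only what shows in the picture. A call takes as long as a camera call. They do not tell look-alikes from the thing itself.
- silhouettes(thing, camera): "mask" (384x512 bool, what is visible of it) and "extent" ([centre column, centre row, width, height] in pixels, round what is visible of it).
The state is a dict: "clock": time; "joints": joint angles; "qvel": joint speeds; "tau": joint torques, N m; "tcp_pos": TCP position; "orientation": TCP orientation; "contact_force": force on the tool from outside, world axes, zero at the start; "moment": the same for the moment, N m; "grip_width": finger opening in m; "gripper_force": force on a finger pad.
Only numpy, scipy, OpenCV 4.12 (cv2) and the standard library are available. Lean on these libraries where they do the work, as an engineer would, in place of code of your own. Each camera call takes 0.05 s, during which the arm holds its last target. There are 200 camera calls.

## Working session

There is one attempt and no reset: what is moved stays moved. The work goes in short steps, Python scripts to look and compute and a tool call to move; the robot and the scene stay as the last step left them, time stands still between calls to the robot, and variables do not carry over. Pictures are saved under pics/ and viewed, at most 10 in all, crops included, and the job is handed in when it is done.

Besides the shell and the picture viewer there is one more tool, called after "Request:" by a JSON object that holds its "op" and its "data". apply_moves: Moves the arm, as the interface text tells. Its arguments: {"type":"object","properties":{"moves":{"type":"array"},"grip_force":{"type":"number"}},"required":["moves"]}

```bash
mkdir -p pics; ls
python3 - <<'E'
from bench import telemetry, grab_frame, calibration, order, silhouettes, r
import cv2,numpy as np
o=telemetry.get_obs();print({k:np.round(v,3) for k,v in o.items()})
for n in("scene","top"):
    im=grab_frame(n);cv2.imwrite(f"pics/{n}0.png",im)
    c=calibration(n);print(n,c["fx"],c["fy"],c["cx"],c["cy"]);print(np.round(c["world_from_camera"],4))
    for t in("basket","open_stand","lamp_stand","regulator_a","oil_jar"):
        for d in silhouettes(t,n): print(t,round(d["p"],2),np.round(d["extent"],1))
print(calibration("wrist"))
a=cv2.imread("pics/scene0.png");b=cv2.imread("pics/top0.png")
E
```

```text
pics
{'clock': np.float64(0.0), 'joints': array([-1.301,  0.478,  0.022,  1.556, -0.012,  1.109, -0.083]), 'qvel': array([-0.   ,  0.   , -0.   ,  0.001, -0.002, -0.001,  0.001]), 'tau': array([-0.0000e+00, -5.9644e+01,  1.6080e+00, -2.8119e+01,  1.3000e-02,
        9.0000e-03,  0.0000e+00]), 'tcp_pos': array([0.249, 0.627, 0.23 ]), 'orientation': array([-5.900e-01, -3.085e+00,  3.000e-03]), 'contact_force': array([ 0.11 , -0.301, -1.561]), 'moment': array([-0.007, -0.011, -0.01 ]), 'gripper_force': np.float64(0.0), 'grip_width': np.float64(0.085)}
scene 471.5223000142551 471.5223000142551 252.57812875273 189.46439395445094
[[ 0.1395  0.6927 -0.7077  1.3157]
 [ 0.9902 -0.0907  0.1064 -0.1158]
 [ 0.0095 -0.7155 -0.6985  1.0734]
 [ 0.      0.      0.      1.    ]]
basket 0.74 [148.4 174.9  62.7  75. ]
basket 0.62 [179.6 229.2  40.2  80. ]
basket 0.61 [191.9 328.2  87.7  77.4]
open_stand 0.84 [155.9 241.4  56.5  89.9]
open_stand 0.42 [181.1 228.1  43.1  75.1]
lamp_stand 0.66 [354.1 201.1 108.9 164.1]
regulator_a 0.64 [249.4 213.3  16.5  31.4]
regulator_a 0.58 [238.4 258.1  16.3  31.8]
o
[... 414 characters left out ...]
en_stand 0.57 [320.8 191.7  31.6  45.3]
lamp_stand 0.69 [182.8 169.4  77.5  93.8]
lamp_stand 0.22 [272.8 157.1  16.1  16.3]
regulator_a 0.6 [259.9 232.2  13.7  13.9]
regulator_a 0.6 [277.4 184.1  15.5  13.4]
oil_jar 0.47 [272.5 155.5  13.6  15.6]
{'fx': 297.3186396354542, 'fy': 297.3186396354542, 'cx': 252.44365816060548, 'cy': 198.91554137918257, 'mount': array([[-7.12824975e-04, -9.57322475e-01, -2.89021057e-01,
         7.24659744e-02],
       [ 9.99999731e-01, -6.31954161e-04, -3.73124583e-04,
         1.53488781e-04],
       [ 1.74552490e-04, -2.89021245e-01,  9.57322667e-01,
        -1.42743591e-01],
       [ 0.00000000e+00,  0.00000000e+00,  0.00000000e+00,
         1.00000000e+00]])}
```

View pics/scene0.png

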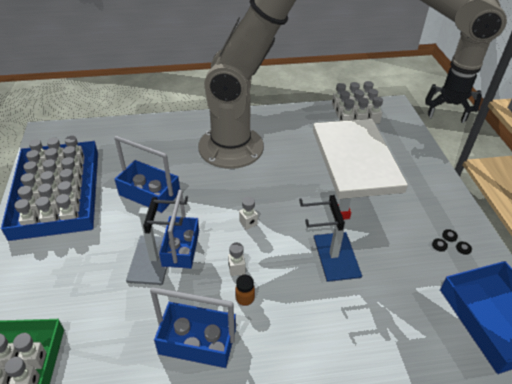

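View pics/top0.png

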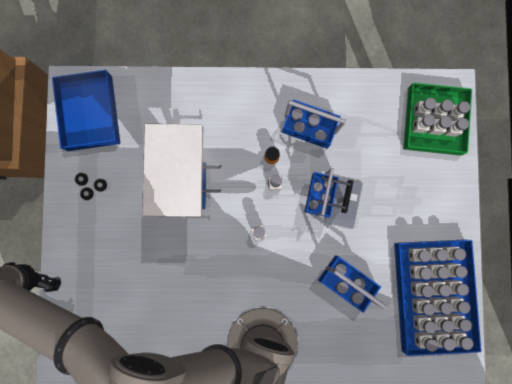

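The scene shows the smallest basket hanging on the open stand at (180,229) and the lamp stand with its red clamp at about (347,214). In the top view the basket is at (321,192), the open stand post at about (346,195), and the lamp hook prongs point right at (205–220,166/191). Next I'll enlarge these areas.

Run:
```python
import cv2,numpy as np
a=cv2.imread("pics/scene0.png");b=cv2.imread("pics/top0.png")
def crop(im,x,y):
    c=cv2.resize(im[y:y+75,x:x+100],(800,600),interpolation=cv2.INTER_CUBIC)
    return cv2.resize(c,(800,600))
def grid(im,x,y,w=80,h=60,s=5):
    c=cv2.resize(im[y:y+h,x:x+w],(w*s,h*s),interpolation=cv2.INTER_CUBIC)
    for i in range(0,w,10):
        cv2.line(c,(i*s,0),(i*s,4),(0,0,255),1);cv2.putText(c,str(x+i),(i*s,13),0,.33,(0,0,255),1)
    for i in range(10,h,10):
        cv2.line(c,(0,i*s),(4,i*s),(0,0,255),1);cv2.putText(c,str(y+i),(5,i*s+4),0,.33,(0,0,255),1)
    return c
m=np.vstack([np.hstack([grid(b,295,165),grid(b,150,145)]),np.hstack([grid(a,135,190),grid(a,290,185)])])
cv2.imwrite("pics/m1.png",m)
```

```text
(no output)
```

View pics/m1.png

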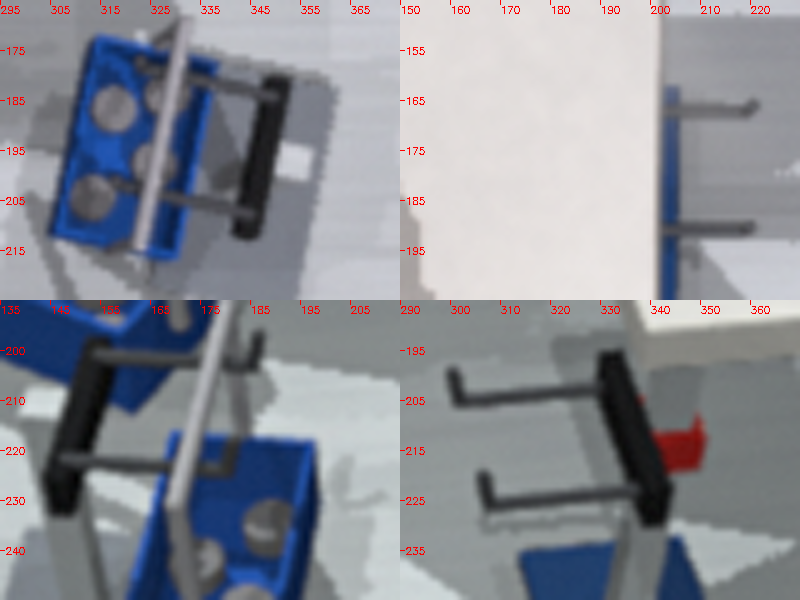

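The crop gives these pixel positions:

| Feature | Top view | Scene view |
|---|---|---|
| Open stand tips | (322.6,178), (318,201) | (187,197), (181,218) |
| Basket bar | (332,168) to (323,215) | – |
| Lamp tips | (221,165.6), (220.4,190.6) | (300,199), (307,219.6) |

I'll fit the poses from these.

```bash
cat > geo.py <<'E'
import numpy as np
from bench import calibration
from scipy.optimize import least_squares
C={n:calibration(n) for n in("scene","top")}
def proj(n,P):
    c=C[n];q=np.linalg.inv(c["world_from_camera"])@np.append(P,1)
    return np.array([c["fx"]*q[0]/q[2]+c["cx"],c["fy"]*q[1]/q[2]+c["cy"]])
def world(p,L):
    c,s=np.cos(p[2]),np.sin(p[2]);return np.array([p[0]+c*L[0]-s*L[1],p[1]+s*L[0]+c*L[1],L[2]])
def fit(obs,p0,hook):
    f=lambda p:np.concatenate([proj(n,world(p,(L[0],L[1],L[2]+(p[3] if h else 0))))-uv for n,L,h,uv in obs])
    s=least_squares(f,p0,loss="soft_l1",f_scale=1.);return s.x,s.fun.reshape(-1,2)
E
cat > f.py <<'E'
from geo import *
np.set_printoptions(suppress=True,precision=4)
S,T="scene","top"
o=[(T,(-.105,.036,.026),1,(322.6,177.8)),(T,(-.105,-.036,.026),1,(318,201.4)),(T,(0,0,.207),0,(353.6,197)),
(S,(-.105,-.036,.026),1,(187,197)),(S,(-.1,-.036,0),1,(185.4,203.2)),(S,(-.105,.036,.026),1,(181.4,218)),(S,(-.1,.036,0),1,(180.6,223.6))]
print("open",*fit(o,[.4,-.2,-1.57,.205],1))
l=[(T,(-.105,-.036,.026),1,(221,165.6)),(T,(-.105,.036,.026),1,(220.4,190.6)),
(S,(-.105,.036,.026),1,(300.4,199)),(S,(-.1,.036,0),1,(302,205.4)),(S,(-.105,-.036,.026),1,(307,219.6)),(S,(-.1,-.036,0),1,(308,226.4)),
(S,(-.07,.12,.39),0,(314,123)),(S,(.08,.12,.39),0,(367,121)),(S,(.08,-.12,.39),0,(406,184)),(S,(-.07,-.12,.39),0,(340,192)),
(T,(-.07,.12,.39),0,(203,217)),(T,(.08,.12,.39),0,(144,217)),(T,(.08,-.12,.39),0,(145,124)),(T,(-.07,-.12,.39),0,(203,124)),
(S,(-.05,.08,.012),0,(314,236)),(S,(.05,.08,.012),0,(351,234)),(S,(.05,-.08,.012),0,(361,276)),(S,(-.05,-.08,.012),0,(325,279))]
print("lamp",*fit(l,[.4,.2,1.57,.205],1))
b=[(T,(0,.069,.214),0,(332,168)),(T,(0,-.069,.214),0,(323,215)),(S,(0,.067,.214),0,(170.6,231))]
print("bar",*fit(b,[.4,-.2,-1.57+3.14*0,.0],1) if 0 else "")
from scipy.optimize import least_squares
for ax in (-.2,):
  # bar: local y of frame p -> +x world when yaw=-1.57
  print("bar",*fit(b,[.4,-.15,-1.57,0],1))
E
python3 f.py
```

```text
open [ 0.4753 -0.2664 -1.772   0.2005] [[-0.2007 -0.269 ]
 [-0.3783 -0.0063]
 [-0.0754  0.3066]
 [-0.6431 -0.5509]
 [-0.0795  0.2941]
 [ 0.1466 -0.4957]
 [-0.0596  0.9288]]
lamp [0.5303 0.2361 1.5779 0.1883] [[-0.8021 -0.2019]
 [-0.3286 -1.0655]
 [-0.3317 -0.1773]
 [-0.8492  0.2527]
 [-0.5389 -0.045 ]
 [-0.5114 -0.0494]
 [-1.6191 -0.5994]
 [ 4.6122 -3.4461]
 [ 2.5841  0.0192]
 [-0.291  -1.1576]
 [-1.775  -1.234 ]
 [-1.6445 -1.1848]
 [-0.9457 -0.7725]
 [-0.9981 -0.6698]
 [-4.3844 -1.266 ]
 [-8.4457 -2.8554]
 [-1.9068 -0.5115]
 [-1.6285  0.7851]]
bar
bar [ 0.4929 -0.1871 -1.7573  0.    ] [[-0.5146  0.4021]
 [ 0.1424 -1.1382]
 [-0.3058 -0.4467]]
```

```bash
cat > plan.py <<'E'
import numpy as np, sys
from bench import telemetry
from scipy.spatial.transform import Rotation as R
def tool_R(yawbar, lean):
    # bar frame yaw: its x axis is the direction the gripper body leans to; tool x = -bar y
    bx=np.array([np.cos(yawbar),np.sin(yawbar),0]);by=np.array([-bx[1],bx[0],0]);up=np.array([0,0,1.])
    z=-(np.sin(lean)*bx+np.cos(lean)*up);x=-by
    return np.c_[x,np.cross(z,x),z]
def state():
    o=telemetry.get_obs();return o,np.array(o["tcp_pos"]),R.from_rotvec(o["orientation"])
def rows(gp,Rt,n,depth=.019):
    """rows to bring the grasp point to gp with orientation Rt in n rows"""
    o,p,Rc=state();Rt=R.from_matrix(Rt);tcp=np.asarray(gp)+depth*Rt.as_matrix()[:,2]
    rv=(Rc.inv()*Rt).as_rotvec();step=(tcp-p)/n;out=[]
    for i in range(n):
        Ri=Rc*R.from_rotvec(rv*i/n);out.append(np.r_[np.degrees(rv/n)/6,Ri.inv().apply(step)])
    print("t",round(float(o["clock"]),2),"tcp",np.round(p,4),"grasp",np.round(p-depth*Rc.as_matrix()[:,2],4),"step mm",round(np.linalg.norm(step)*1000,1))
    print("joints",np.round(o["joints"],2),"F",np.round(o["contact_force"],1))
    for q in out: print([round(float(v),3) for v in q])
E
python3 - <<'E'
from plan import *
o,p,Rc=state();print(np.round(Rc.as_matrix(),3));print(np.round(tool_R(-1.757,.63),3), np.round((Rc.inv()*R.from_matrix(tool_R(-1.757,.63))).as_rotvec(),3))
E
```

```text
[[-0.929  0.369  0.   ]
 [ 0.369  0.929  0.   ]
 [ 0.     0.    -1.   ]]
[[-0.983  0.15   0.109]
 [ 0.185  0.794  0.579]
 [-0.     0.589 -0.808]] [-0.628  0.06  -0.185]
```

Request:
{"op": "apply_moves", "data": {"moves": [[0,0,0,0,0,-0.04,-0.06],[0,0,0,0,0,-0.04,-0.06],[0,0,0,0,0,-0.04,-0.06],[0,0,0,0,0,-0.04,-0.06],[0,0,0,0,0,-0.04,-0.06],[0,0,0,0,0,-0.04,-0.06],[0,0,0,0,0,-0.02,-0.06],[0,0,0,0,0,0,-0.06]]}}

```text
clock: 1.27
tcp_pos: [0.2495, 0.6285, 0.4982]
orientation: [0.59, 3.084, 0.016]
contact_force: [-0.3, 0.7, -0.2]
grip_width: 0.0402
gripper_force: 0.0
```

Request:
{"op": "apply_moves", "data": {"moves": [[0,0,0,-0.022,-0.029,0,-0.06],[0,0,0,-0.022,-0.029,0,-0.06],[0,0,0,-0.022,-0.029,0,-0.06],[0,0,0,-0.022,-0.029,0,-0.06],[0,0,0,-0.022,-0.029,0,-0.06],[0,0,0,-0.022,-0.029,0,-0.06],[0,0,0,-0.022,-0.029,0,-0.06],[0,0,0,-0.022,-0.029,0,-0.06]]}}

```text
clock: 1.93
tcp_pos: [0.3271, 0.3448, 0.4908]
orientation: [-0.59, -3.085, 0.0]
contact_force: [1.2, -0.0, -0.1]
grip_width: 0.0401
gripper_force: 0.0
```

Request:
{"op": "apply_moves", "data": {"moves": [[0,0,0,-0.022,-0.029,0,-0.06],[0,0,0,-0.022,-0.029,0,-0.06],[0,0,0,-0.022,-0.029,0,-0.06],[0,0,0,-0.022,-0.029,0,-0.06],[0,0,0,-0.022,-0.029,0,-0.06],[0,0,0,-0.022,-0.029,0,-0.06],[0,0,0,-0.022,-0.029,0,-0.06],[0,0,0,-0.022,-0.029,0,-0.06]]}}

```text
clock: 2.6
tcp_pos: [0.4048, 0.0642, 0.4909]
orientation: [-0.59, -3.085, -0.001]
contact_force: [1.6, 0.4, 1.0]
grip_width: 0.0403
gripper_force: 0.0
```

Run:
```python
from plan import *
rows((.483,-.239,.40),tool_R(-1.757,.63),8)
```

```text
t 2.6 tcp [0.4048 0.0642 0.4909] grasp [0.4048 0.0642 0.5099] step mm 40.1
joints [-0.86 -0.18  0.46  1.73  0.08  1.57  0.78] F [1.6 0.4 1. ]
[-0.749, 0.072, -0.221, -0.023, -0.03, 0.013]
[-0.749, 0.072, -0.221, -0.022, -0.032, 0.011]
[-0.749, 0.072, -0.221, -0.021, -0.033, 0.008]
[-0.749, 0.072, -0.221, -0.021, -0.034, 0.005]
[-0.749, 0.072, -0.221, -0.02, -0.035, 0.002]
[-0.749, 0.072, -0.221, -0.019, -0.035, -0.001]
[-0.749, 0.072, -0.221, -0.018, -0.036, -0.003]
[-0.749, 0.072, -0.221, -0.017, -0.036, -0.006]
```

Request:
{"op": "apply_moves", "data": {"moves": [[-0.75,0.07,-0.22,-0.023,-0.03,0.013,-0.06],[-0.75,0.07,-0.22,-0.022,-0.032,0.011,-0.06],[-0.75,0.07,-0.22,-0.021,-0.033,0.008,-0.06],[-0.75,0.07,-0.22,-0.021,-0.034,0.005,-0.06],[-0.75,0.07,-0.22,-0.02,-0.035,0.002,-0.06],[-0.75,0.07,-0.22,-0.019,-0.035,-0.001,-0.06],[-0.75,0.07,-0.22,-0.018,-0.036,-0.003,-0.06],[-0.75,0.07,-0.22,-0.017,-0.036,-0.006,-0.06]]}}

```text
clock: 3.27
tcp_pos: [0.4566, -0.1483, 0.4108]
orientation: [-0.366, -3.024, -0.733]
contact_force: [0.1, 1.4, 1.6]
grip_width: 0.0403
gripper_force: 0.0
```

Run:
```python
from plan import *
rows((.483,-.239,.287),tool_R(-1.757,.63),7)
```

```text
t 3.27 tcp [ 0.4566 -0.1483  0.4108] grasp [ 0.4557 -0.1569  0.4277] step mm 23.3
joints [-0.54  0.25  1.25  1.75 -0.61  1.62  2.13] F [0.1 1.4 1.6]
[-0.218, -0.045, -0.091, -0.008, -0.018, 0.013]
[-0.218, -0.045, -0.091, -0.008, -0.018, 0.012]
[-0.218, -0.045, -0.091, -0.007, -0.019, 0.012]
[-0.218, -0.045, -0.091, -0.007, -0.019, 0.012]
[-0.218, -0.045, -0.091, -0.007, -0.019, 0.011]
[-0.218, -0.045, -0.091, -0.007, -0.02, 0.011]
[-0.218, -0.045, -0.091, -0.006, -0.02, 0.01]
```

Request:
{"op": "apply_moves", "data": {"moves": [[-0.22,-0.045,-0.09,-0.008,-0.018,0.013,-0.06],[-0.22,-0.045,-0.09,-0.008,-0.018,0.012,-0.06],[-0.22,-0.045,-0.09,-0.007,-0.019,0.012,-0.06],[-0.22,-0.045,-0.09,-0.007,-0.019,0.012,-0.06],[-0.22,-0.045,-0.09,-0.007,-0.019,0.011,-0.06],[-0.22,-0.045,-0.09,-0.007,-0.02,0.011,-0.06],[-0.22,-0.045,-0.09,-0.006,-0.02,0.01,-0.06],[0,0,0,0,0,0,-0.06]]}}

```text
clock: 3.93
tcp_pos: [0.483, -0.2305, 0.2675]
orientation: [0.286, 2.924, 0.954]
contact_force: [-0.5, 0.7, -0.9]
grip_width: 0.0403
gripper_force: 0.0
```

Run:
```python
from plan import *
rows((.483,-.239,.287),tool_R(-1.757,.63),7)
```

```text
t 3.93 tcp [ 0.483  -0.2305  0.2675] grasp [ 0.481  -0.2415  0.2829] step mm 0.8
joints [-0.03  0.58  0.99  1.78 -0.89  1.62  2.61] F [-0.5  0.7 -0.9]
[-0.0, -0.002, -0.013, -0.0, 0.001, -0.0]
[-0.0, -0.002, -0.013, -0.0, 0.001, -0.0]
[-0.0, -0.002, -0.013, -0.0, 0.001, -0.0]
[-0.0, -0.002, -0.013, -0.0, 0.001, -0.0]
[-0.0, -0.002, -0.013, -0.0, 0.001, -0.0]
[-0.0, -0.002, -0.013, -0.0, 0.001, -0.0]
[-0.0, -0.002, -0.013, -0.0, 0.001, -0.0]
```

Run:
```python
from plan import *
from bench import grab_frame,calibration
import cv2
from geo import world
o,p,Rc=state();im=grab_frame("wrist");c=calibration("wrist")
T=np.eye(4);T[:3,:3]=Rc.as_matrix();T[:3,3]=p
# camera pose; tool axes
M=np.linalg.inv(T@c["mount"])
def pj(P):
    q=(M@np.append(P,1))[:3];th=np.arctan2(np.hypot(q[0],q[1]),q[2]);f=np.arctan2(q[1],q[0])
    return c["cx"]+c["fx"]*th*np.cos(f),c["cy"]+c["fx"]*th*np.sin(f)
big=cv2.resize(im,(800,600),interpolation=cv2.INTER_CUBIC);s=800/512
bar=[.4929,-.1871,-1.757]
for y in(-.062,-.03,0,.03,.062):
    u=pj(world(bar,(0,y,.214)));print(np.round(u,1));cv2.circle(big,(int(u[0]*s),int(u[1]*s)),3,(0,0,255),1)
for y in(-.036,.036):
    u=pj(world([.4753,-.2664,-1.772],(-.105,y,.231)));print(np.round(u,1));cv2.circle(big,(int(u[0]*s),int(u[1]*s)),3,(0,255,0),1)
cv2.imwrite("pics/w1.png",big)
```

```text
[257.9 128.7]
[258.2 172.7]
[258.4 211.7]
[258.5 247.4]
[258.6 281.3]
[298.7 162.9]
[294.4 252.3]
```

View pics/w1.png

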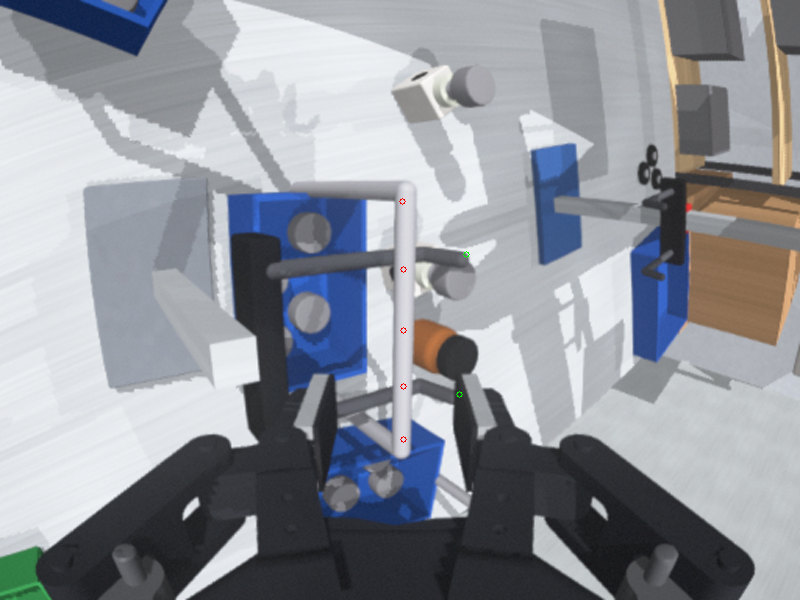

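The wrist view shows the bar running vertically at x≈403 (y 187–452), and my projected points lie on it. The fingers straddle it, clear of the black clamp at x≈260. Approaching now.

Run:
```python
from plan import *
rows((.4929,-.1871,.214),tool_R(-1.757,.63),7)
```

```text
t 3.98 tcp [ 0.4834 -0.23    0.2697] grasp [ 0.4814 -0.241   0.2851] step mm 12.8
joints [-0.04  0.58  0.99  1.78 -0.89  1.62  2.6 ] F [ 0.2  0.5 -0.3]
[-0.001, -0.001, -0.011, -0.0, 0.0, 0.013]
[-0.001, -0.001, -0.011, -0.0, 0.0, 0.013]
[-0.001, -0.001, -0.011, -0.0, 0.0, 0.013]
[-0.001, -0.001, -0.011, -0.0, 0.0, 0.013]
[-0.001, -0.001, -0.011, -0.0, 0.0, 0.013]
[-0.001, -0.001, -0.011, -0.0, 0.0, 0.013]
[-0.001, -0.001, -0.011, -0.0, 0.0, 0.013]
```

Request:
{"op": "apply_moves", "data": {"moves": [[0,0,0,0,0.001,0.013,-0.06],[0,0,0,0,0,0.013,-0.06],[0,0,0,0,0,0.013,-0.06],[0,0,0,0,0,0.013,-0.06],[0,0,0,0,0,0.013,-0.06],[0,0,0,0,0,0.013,-0.06],[0,0,0,0,0,0.011,-0.06],[0,0,0,0,0,0,-0.06]]}}

```text
clock: 4.65
tcp_pos: [0.4942, -0.1746, 0.1986]
orientation: [0.276, 2.923, 0.954]
contact_force: [0.1, -0.3, 0.0]
grip_width: 0.0398
gripper_force: 0.0
```

Request:
{"op": "apply_moves", "data": {"moves": [[0,0,0,0,0,0,-0.3],[0,0,0,0,0,0,-0.5],[0,0,0,0,0,0,-0.65],[0,0,0,0,0,0,-0.8],[0,0,0,0,0,0,-1],[0,0,0,0,0,0,-1],[0,0,0,0,0,0,-1],[0,0,0,0,0,0,-1]], "grip_force": 60}}

```text
clock: 5.32
tcp_pos: [0.4946, -0.1779, 0.201]
orientation: [0.279, 2.92, 0.949]
contact_force: [-0.1, -2.0, 3.5]
grip_width: 0.0074
gripper_force: 58.7
```

Run:
```python
from plan import *
rows((.4929,-.1871,.274),tool_R(-1.757,.63),7)
```

```text
t 5.32 tcp [ 0.4946 -0.1779  0.201 ] grasp [ 0.4925 -0.1889  0.2164] step mm 8.2
joints [-0.1   0.62  0.95  1.9  -0.97  1.49  2.65] F [-0.1 -2.   3.5]
[-0.002, 0.004, -0.004, -0.0, 0.005, -0.007]
[-0.002, 0.004, -0.004, -0.0, 0.005, -0.007]
[-0.002, 0.004, -0.004, -0.0, 0.005, -0.007]
[-0.002, 0.004, -0.004, -0.0, 0.005, -0.007]
[-0.002, 0.004, -0.004, -0.0, 0.005, -0.007]
[-0.002, 0.004, -0.004, -0.0, 0.005, -0.007]
[-0.002, 0.004, -0.004, -0.0, 0.005, -0.007]
```

Request:
{"op": "apply_moves", "data": {"moves": [[0,0,0,0,0.003,-0.004,-1],[0,0,0,0,0.005,-0.007,-1],[0,0,0,0,0.005,-0.007,-1],[0,0,0,0,0.005,-0.007,-1],[0,0,0,0,0.005,-0.007,-1],[0,0,0,0,0.005,-0.007,-1],[0,0,0,0,0.005,-0.007,-1],[0,0,0,0,0.003,-0.004,-1]]}}

```text
clock: 5.98
tcp_pos: [0.4947, -0.1778, 0.2636]
orientation: [0.278, 2.92, 0.949]
contact_force: [0.4, -0.1, -4.9]
grip_width: 0.0077
gripper_force: 58.6
```

Run:
```python
from plan import *
from bench import grab_frame
import cv2
rows((.50,-.1,.30),tool_R(-1.757,.63),8)
a=grab_frame("scene")[150:300,120:270];b=grab_frame("top")[130:280,260:410]
cv2.imwrite("pics/l1.png",cv2.resize(np.hstack([a,b]),(800,400),interpolation=cv2.INTER_CUBIC))
```

```text
t 5.98 tcp [ 0.4947 -0.1778  0.2636] grasp [ 0.4925 -0.1888  0.2789] step mm 11.4
joints [-0.15  0.54  1.    1.85 -0.91  1.55  2.55] F [ 0.4 -0.1 -4.9]
[-0.001, 0.003, -0.003, 0.001, 0.011, 0.004]
[-0.001, 0.003, -0.003, 0.001, 0.011, 0.004]
[-0.001, 0.003, -0.003, 0.001, 0.011, 0.004]
[-0.001, 0.003, -0.003, 0.001, 0.011, 0.004]
[-0.001, 0.003, -0.003, 0.001, 0.011, 0.004]
[-0.001, 0.003, -0.003, 0.001, 0.011, 0.004]
[-0.001, 0.003, -0.003, 0.001, 0.011, 0.004]
[-0.001, 0.003, -0.003, 0.001, 0.011, 0.004]
```

View pics/l1.png

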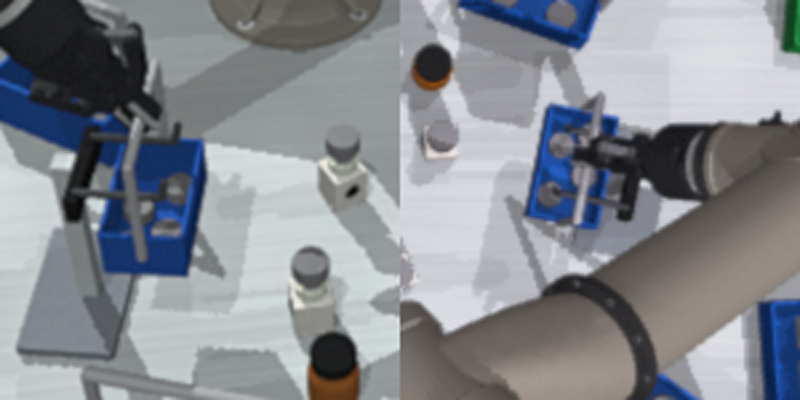

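The basket is off the prongs, level and about 4.5 N. The next leg carries it straight out along the hook direction.

Run:
```python
from plan import *
o,p,Rc=state();rows((.518,-.06,.288),Rc.as_matrix(),8)
```

```text
t 6.08 tcp [ 0.4948 -0.1779  0.2632] grasp [ 0.4927 -0.1888  0.2786] step mm 16.5
joints [-0.15  0.54  1.    1.85 -0.91  1.55  2.55] F [-0.4  0.3 -5. ]
[-0.0, -0.0, 0.0, -0.0, 0.014, 0.009]
[-0.0, -0.0, 0.0, -0.0, 0.014, 0.009]
[-0.0, -0.0, 0.0, -0.0, 0.014, 0.009]
[-0.0, -0.0, 0.0, -0.0, 0.014, 0.009]
[-0.0, -0.0, 0.0, -0.0, 0.014, 0.009]
[-0.0, -0.0, 0.0, -0.0, 0.014, 0.009]
[-0.0, -0.0, 0.0, -0.0, 0.014, 0.009]
[-0.0, -0.0, 0.0, -0.0, 0.014, 0.009]
```

Request:
{"op": "apply_moves", "data": {"moves": [[0,0,0,0,0.006,0.003,-1],[0,0,0,0,0.012,0.007,-1],[0,0,0,0,0.017,0.011,-1],[0,0,0,0,0.017,0.011,-1],[0,0,0,0,0.017,0.011,-1],[0,0,0,0,0.017,0.011,-1],[0,0,0,0,0.014,0.009,-1],[0,0,0,0,0.01,0.007,-1]]}}

```text
clock: 6.75
tcp_pos: [0.5187, -0.0471, 0.2699]
orientation: [0.276, 2.922, 0.953]
contact_force: [0.3, -0.4, -5.0]
grip_width: 0.0079
gripper_force: 58.6
```

Run:
```python
from plan import *
rows((.531,.035,.275),tool_R(-1.5636,.63),8)
```

```text
t 6.75 tcp [ 0.5187 -0.0471  0.2699] grasp [ 0.5167 -0.0581  0.2852] step mm 11.8
joints [-0.44  0.43  1.02  1.95 -0.95  1.41  2.36] F [ 0.3 -0.4 -5. ]
[0.001, 0.135, -0.189, 0.001, 0.009, 0.008]
[0.001, 0.135, -0.189, 0.0, 0.009, 0.008]
[0.001, 0.135, -0.189, 0.0, 0.009, 0.008]
[0.001, 0.135, -0.189, -0.0, 0.009, 0.008]
[0.001, 0.135, -0.189, -0.0, 0.009, 0.008]
[0.001, 0.135, -0.189, -0.001, 0.009, 0.008]
[0.001, 0.135, -0.189, -0.001, 0.009, 0.008]
[0.001, 0.135, -0.189, -0.001, 0.009, 0.008]
```

Request:
{"op": "apply_moves", "data": {"moves": [[0,0.135,-0.19,0.001,0.009,0.008,-1],[0,0.135,-0.19,0,0.009,0.008,-1],[0,0.135,-0.19,0,0.009,0.008,-1],[0,0.135,-0.19,0,0.009,0.008,-1],[0,0.135,-0.19,0,0.009,0.008,-1],[0,0.135,-0.19,0,0.009,0.008,-1],[0,0.135,-0.19,-0.001,0.009,0.008,-1],[0,0.135,-0.19,-0.001,0.009,0.008,-1]]}}

```text
clock: 7.42
tcp_pos: [0.5301, 0.0467, 0.2607]
orientation: [0.012, -2.986, -0.971]
contact_force: [0.7, 0.2, -3.7]
grip_width: 0.0078
gripper_force: 58.6
```

Run:
```python
from plan import *
from bench import grab_frame
import cv2
rows((.531,.156,.265),tool_R(-1.5636,.63),12)
a=grab_frame("scene")[110:260,230:430];b=grab_frame("top")[110:260,150:350]
cv2.imwrite("pics/l2.png",cv2.resize(np.hstack([a,b]),(800,300),interpolation=cv2.INTER_CUBIC))
```

```text
t 7.42 tcp [0.5301 0.0467 0.2607] grasp [0.5302 0.0355 0.2761] step mm 10.1
joints [-0.57  0.44  0.95  1.93 -0.95  1.39  2.36] F [ 0.7  0.2 -3.7]
[-0.001, 0.001, 0.001, -0.0, 0.008, 0.007]
[-0.001, 0.001, 0.001, -0.0, 0.008, 0.007]
[-0.001, 0.001, 0.001, -0.0, 0.008, 0.007]
[-0.001, 0.001, 0.001, -0.0, 0.008, 0.007]
[-0.001, 0.001, 0.001, -0.0, 0.008, 0.007]
[-0.001, 0.001, 0.001, -0.0, 0.008, 0.007]
[-0.001, 0.001, 0.001, -0.0, 0.008, 0.007]
[-0.001, 0.001, 0.001, -0.0, 0.008, 0.007]
[-0.001, 0.001, 0.001, -0.0, 0.008, 0.007]
[-0.001, 0.001, 0.001, -0.0, 0.008, 0.007]
[-0.001, 0.001, 0.001, -0.0, 0.008, 0.007]
[-0.001, 0.001, 0.001, -0.0, 0.008, 0.007]
```

View pics/l2.png

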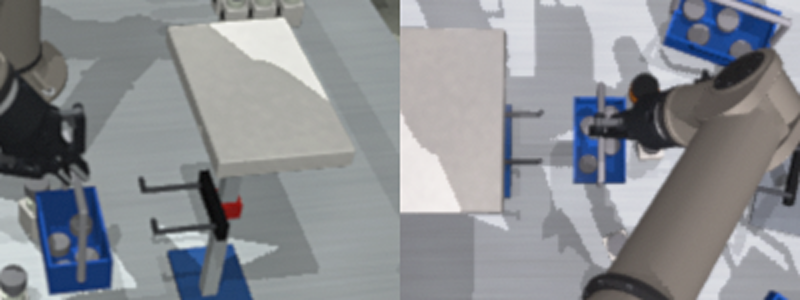

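In the top half of the picture the bar (x≈600) is parallel to the hood edge and centred on the two prongs (rows 112/160), and the basket is level. I'll insert it above the tips now.

Request:
{"op": "apply_moves", "data": {"moves": [[0,0,0,0,0.006,0.005,-1],[0,0,0,0,0.009,0.0075,-1],[0,0,0,0,0.009,0.0075,-1],[0,0,0,0,0.009,0.0075,-1],[0,0,0,0,0.009,0.0075,-1],[0,0,0,0,0.009,0.0065,-1],[0,0,0,0,0.009,0.0065,-1],[0,0,0,0,0.009,0.0065,-1]]}}

```text
clock: 8.18
tcp_pos: [0.5294, 0.1347, 0.2575]
orientation: [0.01, -2.987, -0.972]
contact_force: [0.0, 0.2, -4.7]
grip_width: 0.0078
gripper_force: 58.6
```

Run:
```python
from plan import *
rows((.530,.158,.266),tool_R(-1.5636,.63),6)
```

```text
t 8.18 tcp [0.5294 0.1347 0.2575] grasp [0.5294 0.1236 0.2728] step mm 5.9
joints [-0.74  0.41  0.93  1.98 -1.    1.29  2.24] F [ 0.   0.2 -4.7]
[-0.002, 0.003, -0.0, -0.0, 0.004, 0.004]
[-0.002, 0.003, -0.0, -0.0, 0.004, 0.004]
[-0.002, 0.003, -0.0, -0.0, 0.004, 0.004]
[-0.002, 0.003, -0.0, -0.0, 0.004, 0.004]
[-0.002, 0.003, -0.0, -0.0, 0.004, 0.004]
[-0.002, 0.003, -0.0, -0.0, 0.004, 0.004]
```

Request:
{"op": "apply_moves", "data": {"moves": [[0,0,0,0,0.004,0.004,-1],[0,0,0,0,0.004,0.004,-1],[0,0,0,0,0.004,0.004,-1],[0,0,0,0,0.004,0.004,-1],[0,0,0,0,0.004,0.004,-1],[0,0,0,0,0.004,0.004,-1],[0,0,0,0,0,0,-1],[0,0,0,0,0,0,-1]]}}

```text
clock: 8.85
tcp_pos: [0.5292, 0.1672, 0.252]
orientation: [0.01, -2.987, -0.971]
contact_force: [0.3, 0.1, -4.7]
grip_width: 0.008
gripper_force: 58.6
```

Run:
```python
from plan import *
from bench import grab_frame
import cv2
rows((.530,.158,.226),tool_R(-1.5636,.63),8)
a=grab_frame("scene")[130:280,250:400];b=cv2.resize(grab_frame("wrist"),(533,400))
cv2.imwrite("pics/l3.png",np.hstack([cv2.resize(a,(267*1,400)) if 0 else cv2.resize(a,(400,400),interpolation=cv2.INTER_CUBIC),b[:,66:466]]))
```

```text
t 8.85 tcp [0.5292 0.1672 0.252 ] grasp [0.5293 0.156  0.2674] step mm 5.2
joints [-0.79  0.4   0.92  1.99 -1.02  1.25  2.21] F [ 0.3  0.1 -4.7]
[-0.001, 0.002, -0.0, -0.0, -0.003, 0.004]
[-0.001, 0.002, -0.0, -0.0, -0.003, 0.004]
[-0.001, 0.002, -0.0, -0.0, -0.003, 0.004]
[-0.001, 0.002, -0.0, -0.0, -0.003, 0.004]
[-0.001, 0.002, -0.0, -0.0, -0.003, 0.004]
[-0.001, 0.002, -0.0, -0.0, -0.003, 0.004]
[-0.001, 0.002, -0.0, -0.0, -0.003, 0.004]
[-0.001, 0.002, -0.0, -0.0, -0.003, 0.004]
```

View pics/l3.png

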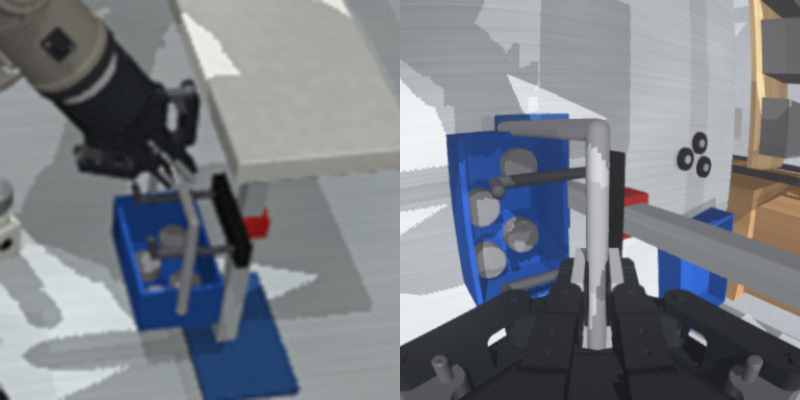

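The bar is above both prongs, between the clamp and the tips, and the basket is level. I'll lower it.

Request:
{"op": "apply_moves", "data": {"moves": [[0,0,0,0,-0.003,0.004,-1],[0,0,0,0,-0.003,0.004,-1],[0,0,0,0,-0.003,0.004,-1],[0,0,0,0,-0.003,0.004,-1],[0,0,0,0,-0.003,0.004,-1],[0,0,0,0,-0.003,0.004,-1],[0,0,0,0,-0.003,0.004,-1],[0,0,0,0,-0.003,0.004,-1]]}}

```text
clock: 9.62
tcp_pos: [0.5294, 0.1664, 0.2115]
orientation: [0.009, -2.987, -0.971]
contact_force: [-0.3, -0.6, -4.6]
grip_width: 0.0079
gripper_force: 58.6
```

Request:
{"op": "apply_moves", "data": {"moves": [[0,0,0,0,-0.0012,0.0016,-1],[0,0,0,0,-0.0012,0.0016,-1],[0,0,0,0,-0.0012,0.0016,-1],[0,0,0,0,-0.0012,0.0016,-1],[0,0,0,0,-0.0012,0.0016,-1],[0,0,0,0,0,0,-1],[0,0,0,0,0,0,-1],[0,0,0,0,0,0,-1]]}}

```text
clock: 10.28
tcp_pos: [0.5295, 0.1662, 0.2023]
orientation: [0.009, -2.987, -0.972]
contact_force: [0.1, 0.1, -4.4]
grip_width: 0.0073
gripper_force: 58.6
```

Run:
```python
from plan import *
rows((.530,.158,.202),tool_R(-1.5636,.63),8)
```

```text
t 10.28 tcp [0.5295 0.1662 0.2023] grasp [0.5296 0.1551 0.2176] step mm 2.0
joints [-0.74  0.48  0.87  2.03 -1.1   1.21  2.32] F [ 0.1  0.1 -4.4]
[-0.001, 0.003, -0.0, -0.0, -0.001, 0.002]
[-0.001, 0.003, -0.0, -0.0, -0.001, 0.002]
[-0.001, 0.003, -0.0, -0.0, -0.001, 0.002]
[-0.001, 0.003, -0.0, -0.0, -0.001, 0.002]
[-0.001, 0.003, -0.0, -0.0, -0.001, 0.002]
[-0.001, 0.003, -0.0, -0.0, -0.001, 0.002]
[-0.001, 0.003, -0.0, -0.0, -0.001, 0.002]
[-0.001, 0.003, -0.0, -0.0, -0.001, 0.002]
```

Still 4.5 N and no contact at bar z≈0.218. I'll feel downward in 1 mm rows.

Request:
{"op": "apply_moves", "data": {"moves": [[0,0,0,0,-0.0006,0.0008,-1],[0,0,0,0,-0.0006,0.0008,-1],[0,0,0,0,-0.0006,0.0008,-1],[0,0,0,0,-0.0006,0.0008,-1],[0,0,0,0,-0.0006,0.0008,-1],[0,0,0,0,-0.0006,0.0008,-1],[0,0,0,0,-0.0006,0.0008,-1],[0,0,0,0,0,0,-1]]}}

```text
clock: 10.95
tcp_pos: [0.5293, 0.1661, 0.1949]
orientation: [0.009, -2.987, -0.971]
contact_force: [0.1, -0.6, -4.1]
grip_width: 0.0076
gripper_force: 58.6
```

Request:
{"op": "apply_moves", "data": {"moves": [[0,0,0,0,-0.0006,0.0008,-1],[0,0,0,0,-0.0006,0.0008,-1],[0,0,0,0,-0.0006,0.0008,-1],[0,0,0,0,0,0,-1],[0,0,0,0,0,0,-1],[0,0,0,0,0,0,-1],[0,0,0,0,0,0,-1],[0,0,0,0,0,0,-1]]}}

```text
clock: 11.62
tcp_pos: [0.5295, 0.1661, 0.1922]
orientation: [0.009, -2.987, -0.972]
contact_force: [0.4, -0.8, -5.2]
grip_width: 0.0075
gripper_force: 58.6
```

Request:
{"op": "apply_moves", "data": {"moves": [[0,0,0,0,-0.0006,0.0008,-1],[0,0,0,0,-0.0006,0.0008,-1],[0,0,0,0,-0.0006,0.0008,-1],[0,0,0,0,0,0,-1],[0,0,0,0,0,0,-1],[0,0,0,0,0,0,-1],[0,0,0,0,0,0,-1],[0,0,0,0,0,0,-1]]}}

```text
clock: 12.28
tcp_pos: [0.5295, 0.166, 0.1892]
orientation: [0.009, -2.987, -0.972]
contact_force: [0.3, -0.5, -4.0]
grip_width: 0.0078
gripper_force: 58.6
```

Request:
{"op": "apply_moves", "data": {"moves": [[0,0,0,0,-0.0006,0.0008,-1],[0,0,0,0,-0.0006,0.0008,-1],[0,0,0,0,0,0,-1],[0,0,0,0,0,0,-1],[0,0,0,0,0,0,-1],[0,0,0,0,0,0,-1],[0,0,0,0,0,0,-1],[0,0,0,0,0,0,-1]]}}

```text
clock: 12.95
tcp_pos: [0.5295, 0.166, 0.1871]
orientation: [0.009, -2.987, -0.972]
contact_force: [0.4, -0.1, -4.5]
grip_width: 0.0076
gripper_force: 58.6
```

Request:
{"op": "apply_moves", "data": {"moves": [[0,0,0,0,-0.0006,0.0008,-1],[0,0,0,0,-0.0006,0.0008,-1],[0,0,0,0,0,0,-1],[0,0,0,0,0,0,-1],[0,0,0,0,0,0,-1],[0,0,0,0,0,0,-1],[0,0,0,0,0,0,-1],[0,0,0,0,0,0,-1]]}}

```text
clock: 13.62
tcp_pos: [0.5297, 0.1662, 0.1863]
orientation: [-0.009, 2.986, 0.975]
contact_force: [-2.5, -1.1, 5.7]
grip_width: 0.0076
gripper_force: 59.6
```

Contact felt: the force went from −4.5 to +5.7 N. I'll ease up slightly and check the seat before releasing.

Request:
{"op": "apply_moves", "data": {"moves": [[0,0,0,0,0.0003,-0.0004,-1],[0,0,0,0,0,0,-1],[0,0,0,0,0,0,-1],[0,0,0,0,0,0,-1],[0,0,0,0,0,0,-1],[0,0,0,0,0,0,-1],[0,0,0,0,0,0,-1],[0,0,0,0,0,0,-1]], "grip_force": 30}}

```text
clock: 14.28
tcp_pos: [0.5297, 0.1661, 0.1863]
orientation: [-0.009, 2.987, 0.973]
contact_force: [-1.7, -1.1, 6.2]
grip_width: 0.0079
gripper_force: 59.5
```

Run:
```python
from bench import grab_frame
import cv2,numpy as np
a=grab_frame("scene")[160:280,280:380];b=cv2.resize(grab_frame("wrist"),(600,450))
cv2.imwrite("pics/l4.png",np.hstack([cv2.resize(a,(375,450),interpolation=cv2.INTER_CUBIC),b[:,75:475]]))
```

```text
(no output)
```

View pics/l4.png

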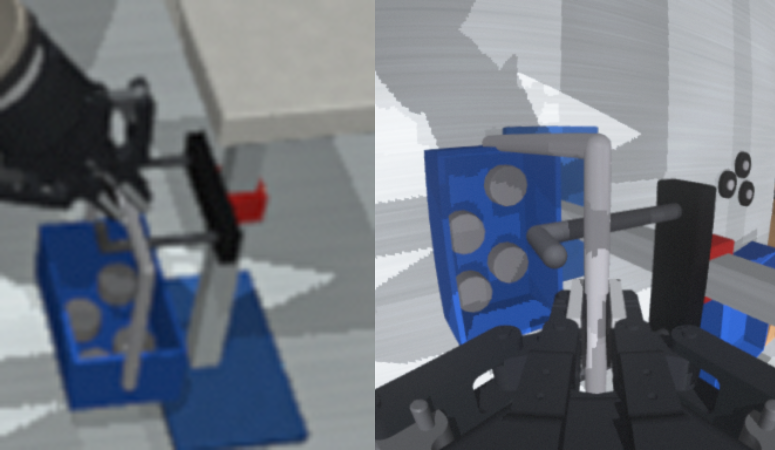

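The wrist view shows the bar resting on the prong, between its upturned tip at (548,245) and the clamp. Releasing slowly.

Request:
{"op": "apply_moves", "data": {"moves": [[0,0,0,0,0,0,-0.85],[0,0,0,0,0,0,-0.8],[0,0,0,0,0,0,-0.76],[0,0,0,0,0,0,-0.72],[0,0,0,0,0,0,-0.66],[0,0,0,0,0,0,-0.6],[0,0,0,0,0,0,-0.5],[0,0,0,0,0,0,-0.4]], "grip_force": 20}}

```text
clock: 15.05
tcp_pos: [0.5295, 0.166, 0.1855]
orientation: [0.009, -2.987, -0.971]
contact_force: [-0.5, 0.2, 0.6]
grip_width: 0.0255
gripper_force: 0.0
```

Request:
{"op": "apply_moves", "data": {"moves": [[0,0,0,0,0,0,-0.35],[0,0,0,0,0,0,-0.3],[0,0,0,0,0,0,-0.3],[0,0,0,0,0,0,-0.3],[0,0,0,0,0,0,-0.3],[0,0,0,0,0,0,-0.3],[0,0,0,0,0,0,-0.3],[0,0,0,0,0,0,-0.3]]}}

```text
clock: 15.72
tcp_pos: [0.5295, 0.166, 0.1856]
orientation: [0.009, -2.987, -0.972]
contact_force: [0.6, 0.6, -0.5]
grip_width: 0.0299
gripper_force: 0.0
```

Run:
```python
from plan import *
from bench import grab_frame
import cv2
o,p,Rc=state();print(p,o["contact_force"],o["grip_width"])
a=grab_frame("scene")[160:280,280:380];b=cv2.resize(grab_frame("wrist"),(600,450))
cv2.imwrite("pics/l5.png",np.hstack([cv2.resize(a,(375,450),interpolation=cv2.INTER_CUBIC),b[:,75:475]]))
```

```text
[0.52945128 0.16597455 0.1856467 ] [ 0.62456609  0.57155464 -0.50193974] 0.029949701193368067
```

View pics/l5.png

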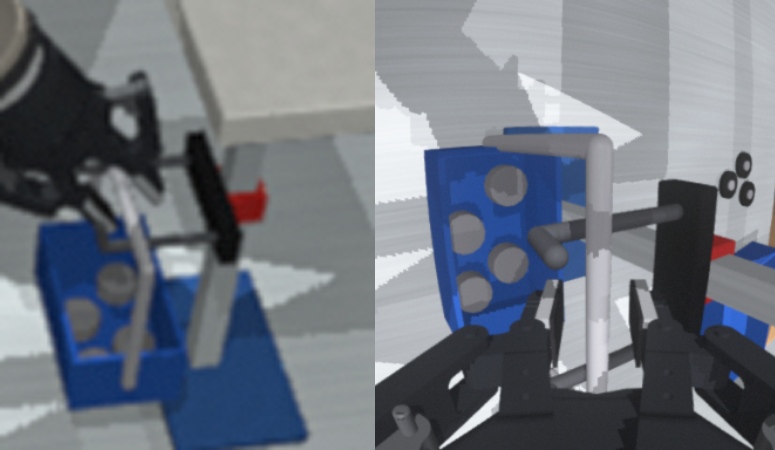

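The basket hangs free, with both fingers clear of the bar. I'll retreat along the tool axis.

Request:
{"op": "apply_moves", "data": {"moves": [[0,0,0,0,0,-0.005,-0.3],[0,0,0,0,0,-0.01,-0.3],[0,0,0,0,0,-0.015,-0.3],[0,0,0,0,0,-0.015,-0.3],[0,0,0,0,0,-0.015,-0.3],[0,0,0,0,0,-0.015,-0.3],[0,0,0,0,0,-0.015,-0.3],[0,0,0,0,0,-0.015,-0.3]]}}

```text
clock: 16.48
tcp_pos: [0.5297, 0.1031, 0.272]
orientation: [-0.008, 2.987, 0.972]
contact_force: [-0.1, -0.4, -0.1]
grip_width: 0.0295
gripper_force: 0.0
```

Request:
{"op": "apply_moves", "data": {"moves": [[0,0,0,0,-0.01,-0.01,-0.3],[0,0,0,0,-0.01,-0.01,-0.3],[0,0,0,0,-0.01,-0.01,-0.3],[0,0,0,0,0,0,-0.3],[0,0,0,0,0,0,-0.3],[0,0,0,0,0,0,-0.3],[0,0,0,0,0,0,-0.3],[0,0,0,0,0,0,-0.3]]}}

```text
clock: 17.15
tcp_pos: [0.5297, 0.0633, 0.277]
orientation: [0.011, -2.986, -0.972]
contact_force: [-0.8, -0.9, 0.4]
grip_width: 0.0301
gripper_force: 0.0
```

Run:
```python
from bench import grab_frame
import cv2,numpy as np
a=grab_frame("scene")[130:280,280:380];b=cv2.resize(grab_frame("wrist"),(600,450))
cv2.imwrite("pics/l6.png",np.hstack([cv2.resize(a,(300,450),interpolation=cv2.INTER_CUBIC),b[:,75:525]]))
```

```text
(no output)
```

View pics/l6.png

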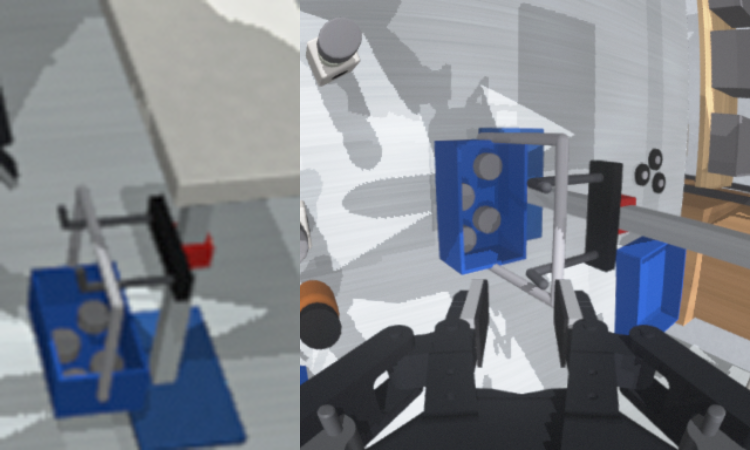

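The basket hangs level on both prongs behind their tips, and the gripper is clear.

```bash
python3 -c "
from bench import order
print(order.hand_in())"
```

```text
the job is handed in; nothing more can be done
None
```

The blue basket now hangs level by its bar on both prongs of the lamp stand's hook, behind the upturned tips, with the gripper clear; I handed the job in at about 17 s, and no verdict was returned.

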